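# Pepper mill out of the spice bin

## Task

Open the lid of the wooden spice bin and swing it back until it stays open by itself, then take out the pepper mill that lies inside and stand it upright, head up, on the chopping board. With the mill standing there, lower the lid gently until the bin is shut again, without letting it drop. Leave the spice jar lying where it is in the bin and do not disturb the fruit, the garlic or the kitchen timer.

Things in the scene. Friction and masses are not known exactly. Their poses are not given: they have to be found in the camera images.
- bin: Wooden box with a hinged lid, fixed, 248 (its x) x 220 (its y) x 110 mm high without the lid, walls and floor 10 mm. Origin: centre of its underside. Its -x side faces the robot, the lid is hinged on the +x side. On the floor 10 mm high ribs, 44 mm apart and along its y, form two cradles, centred at bin x = -44 and +44 mm; one thing lies in each. Which cradle holds the mill varies.
- bin_lid (a joint): Angle of the lid: 0 shut, grows as it opens, stop at 1.75 (leaning back). Below about 1.5 it falls shut, beyond it falls back to the stop and stays; about 0.35 kg, hinge almost frictionless. The lid is 12 mm thick, 248 x 220 mm.
- bin_lid_handle (a point): Grip point of the steel knob on the lid, 35 mm above the lid's upper face, 30 mm from its front edge, mid-width; moves with the lid. z = the knob's axis, y = the hinge direction. Round head 28 mm across from 27 to 43 mm above the face, on a 12 mm stem. Pinched along the hinge direction it can pivot between the pads.
- bin_lid_hinge (a point): Point on the hinge axis, mid-width, at the top of the bin's +x side (110 mm up). The axis is the bin's y. With the lid shut, the knob's grip point is 218 mm in -x and 47 mm above it (bin axes), and runs round it as the lid opens. Its axes turn with the lid.
- pepper_mill: Dark wooden pepper mill, 150 mm tall, 0.18 kg (varies), rigid: body up to 58 mm across to 108 mm, head 50 mm across to 139 mm, finial to 150 mm. Origin: centre of its base; z axis: base to head. At the start it lies in a cradle along the bin's y, axis about 43 mm up, head to the bin's -y. Laid gently on the worktop it stays (axis 29 mm up), but it can roll.
- spice_jar: Glass spice jar with a red cap, 45 mm across, 106 mm long, lying in the bin's other cradle; origin: centre of its base. Stays there.
- chopping_board: Wooden chopping board, fixed, 200 (its x) x 300 (its y) mm, top face 21 mm above the worktop. Origin: centre of its underside. It lies with its long side (y) pointing away from the robot; the fruit is on the near (-y) third, the rest is free.
- lemon: Lemon, 71x53x51 mm, on the board's near (-y) end; origin: middle of its underside as it lies.
- lime: Lime, 48x44x45 mm, on the board's near (-y) end; origin: middle of its underside as it lies.
- garlic: Garlic bulb, 56 mm, standing on the worktop beyond the gap between bin and board; origin: middle of its underside.
- kitchen_timer: White round kitchen timer, 64 mm across, 58 mm high, on the worktop right of the board; origin: middle of its underside.

How it is judged:
On the way, in this order (a step that is already met when the one before it is completed fails the run):
1. the lid stands open by itself, past its balance point (over 1.62 rad, hand over 60 mm from the knob) (value of joint bin_lid above 1.62 rad and distance between the grasp point and bin_lid_handle above 0.06 m), for 0.2 s.
2. the pepper mill stands upright on the board, let go, with the lid still open (angle between pepper_mill's own z axis and vertical below 0.1 rad and x of pepper_mill in the frame of chopping_board between -0.09 and 0.09 m and y of pepper_mill in the frame of chopping_board between -0.14 and 0.14 m and z of pepper_mill in the frame of chopping_board between 0.012 and 0.03 m and linear speed of pepper_mill below 0.02 m/s and contact force between the fingers and pepper_mill below 0.1 N and value of joint bin_lid above 1.5 rad), for 0.3 s.
3. the lid is shut (value of joint bin_lid below 0.03 rad), for 0.2 s.
At the end, for the whole second after the job is handed in: The pepper mill stands upright (within 0.1 rad), head up, on the chopping board, its base wholly or nearly so on it (centre of base at least 10 mm inside the edges), released and at rest; the lid is shut (within 0.03 rad); the spice jar lies in the bin (angle between pepper_mill's own z axis and vertical below 0.1 rad and x of pepper_mill in the frame of chopping_board between -0.09 and 0.09 m and y of pepper_mill in the frame of chopping_board between -0.14 and 0.14 m and z of pepper_mill in the frame of chopping_board between 0.012 and 0.03 m and linear speed of pepper_mill below 0.02 m/s and contact force between the fingers and pepper_mill below 0.1 N and value of joint bin_lid below 0.03 rad and z of spice_jar in the frame of bin below 0.06 m and x of spice_jar in the frame of bin between -0.11 and 0.11 m and y of spice_jar in the frame of bin between -0.11 and 0.11 m); the robot touches nothing.
It fails at once if the lid is let fall or slammed (closing faster than 3 rad/s) (velocity of joint bin_lid below -3 rad/s).
It fails at once if the spice jar is moved by more than 60 mm (distance of spice_jar from where it was at the start of the episode above 0.06 m).
It fails at once if fruit, garlic or timer moved by more than 30 mm (distance of any of lemon, lime, garlic, kitchen_timer from where it was at the start of the episode above 0.03 m).
It also fails if it takes over 72 s, if anything falls off the work surface, if the arm or the gripper's body presses on something with over 40 N, if the wrist force passes 120 N, or if a joint passes its speed limit or range.

## Robot

A 6-joint arm with a two-finger parallel gripper is mounted at the origin on a cart in front of the work surface, level with it; the furniture and walls round the work are solid. World frame = base frame: x ahead of the robot, y to its left, z up, the work surface at z = 0. Lengths are in m, angles in rad, forces in N, time in s.
With the tool pointing down it reaches from about 0.3 to 0.775 m from the base axis. Payload 14.6 kg.
Tool frame: the origin (TCP) lies on the mounting face of the last link; the fingertips stand 173 mm ahead of it and the grasp point (between the pads) lies 155 mm ahead of it; z points along the fingers, y is the line along which they close (so a half turn about z gives the same grasp; the last joint's range is limited). The gripper opens to 85 mm and grips with 20 to 120 N. Pads are 22 mm wide; open, the fingers measure 114 mm over their backs; the gripper's body (76 mm by 85 mm) begins 54 mm behind the grasp point. The pads swing forward as they close: fully open they stand 13 mm farther back than shut.
Start: joints at [1.049, 0.3, 1.521, -0, 1.321, -0.067], TCP at [0.242, 0.494, 0.405] pointing down, gripper open.
Joint ranges: [-3.03, 3.03], [-0.79, 2.21], [0.23, 2.52], [-1.04, 4.18], [0, 3.07], [-2.55, 2.55]. Speed limits (rad/s): [2.22, 2.22, 2.57, 3.14, 3.14, 3.14].

## Interface

Orientations are given as [roll, pitch, yaw] about the fixed x, y, z axes, in that order (R = Rz(yaw) Ry(pitch) Rx(roll)).
In Python, from workcell import r gives the robot as it stands.
- The arm moves only by the shell command python3 nudge.py [OPENING] [FORCE], which reads ROWS from standard input. ROWS is a JSON list that holds a single list of rows (three levels of brackets), with 1 to 5 rows, each of 4 numbers: dx, dy, dz in units of 20 mm, then a turn about the tool's z in rad; each row shifts and turns the commanded pose from where the row before left it, along the tool's axes as they then stand; what a row does not reach is not made up. A row lasts 1/8 s, in which the tool goes at most 0.0625 m and 0.188 rad, less where a joint would pass 70% of its speed; a pose out of reach is approached as far as the arm can. OPENING is the finger opening in m, set as the command begins (- or left out keeps the last). The fingers move at their own pace and stop on an object; FORCE is the grip in N (left out, the last holds). Time passes only in rows, so rows that do not move let the fingers close. It prints the time, the measured TCP pose, the force, the opening and the grip force at its end. Input that does not fit is refused with a message, and nothing moves.
- r.state(): the state, without advancing time (a new reading comes with each control period).
- r.grab_frame(name): name is "scene" or "side" or "wrist"; returns the picture (384x512x3 uint8, red, green, blue); there is no depth.
- r.calibration(name): a dict with "K" (3x3 intrinsics, pixels), "eye" and "attitude" of the camera in the world; the wrist camera has in their place "T_tool_cam" (4x4, takes a point from camera to tool coordinates, whose origin is the TCP and whose axes are the flange's). Camera axes: x right, y up, looking along -z (the intrinsics and any distortion apply to the point x, -y, -z); pixel columns grow to the right and rows downward; lengths in m; the calibration is good to about 2 mm. A picture is of the moment at which its call begins: read the wrist's pose just before it. calibration takes no time and is no camera call.
- r.finish_job(): hands the job in; it is judged then, once.
The state is a dict: "time_s": time; "q": joint angles; "joint_velocities": joint speeds; "joint_torque": joint torques, N m; "tcp_pos": TCP position; "orientation": TCP orientation; "contact_force": force on the tool from outside, world axes, zero at the start; "moment": the same for the moment, N m; "width": finger opening in m; "grasp_force": force on a finger pad.
Only numpy, scipy, OpenCV 4.12 (cv2) and the standard library are available. Lean on these libraries where they do the work, as an engineer would, in place of code of your own. Each camera call takes 0.05 s, during which the arm holds its last target. There are 200 camera calls.

## Working session

There is one attempt and no reset: what is moved stays moved. The work goes in short steps, Python scripts to look and compute and a shell command to move; the robot and the scene stay as the last step left them, time stands still between calls to the robot, and variables do not carry over. Pictures are saved under pics/ and viewed, at most 10 in all, crops included, and the job is handed in when it is done.

```bash
ls; mkdir -p pics
python3 - <<'E'
from workcell import r
import cv2,numpy as np
s=r.state();print(s)
for n in("scene","side"):
    im=r.grab_frame(n);cv2.imwrite(f"pics/{n}0.png",cv2.resize(im[:,:,::-1],(800,600),interpolation=cv2.INTER_CUBIC));print(n,r.calibration(n))
print(r.calibration("wrist"))
E
```

```text
nudge.py
pics
workcell.py
{'time_s': 0.0, 'q': array([ 1.04942193e+00,  3.00494441e-01,  1.52161747e+00,  2.11120634e-05,
        1.32068626e+00, -6.66066232e-02]), 'joint_velocities': array([-0.00162271,  0.00032958, -0.0012802 ,  0.00081727, -0.00053944,
       -0.00110567]), 'joint_torque': array([-1.33311758e-03, -5.43490040e+01, -3.61795270e+01, -1.31045490e-04,
        3.92415212e-03, -1.67796759e-05]), 'tcp_pos': array([0.24157646, 0.49406667, 0.40409299]), 'orientation': array([-3.14039117e+00, -1.00639805e-04,  2.68681958e+00]), 'contact_force': array([ 0.40041604, -0.79167688,  0.11738996]), 'moment': array([ 0.02792004,  0.01903368, -0.01731725]), 'grasp_force': 0.0, 'width': 0.08529952832737812}
scene {'K': array([[373.92471042,   0.        , 246.81519465],
       [  0.        , 373.92471042, 198.59905472],
       [  0.        ,   0.        ,   1.        ]]), 'eye': array([ 0.16828087, -0.77509919,  0.81634358]), 'attitude': array([ 0.8561123 , -0.02177206, -0.38729073])}
side {'K': array([[349.05536063,   0.        , 260.94273683],
       [  0.        , 349.05536063, 196.28168831],
       [  0.        ,   0.        ,   1.        ]]), 'eye': array([ 0.31350002, -0.80078751,  0.78545663]), 'attitude': array([ 0.86265582,  0.00108705, -0.24600993])}
{'K': array([[301.11410796,   0.        , 255.3438298 ],
       [  0.        , 301.11410796, 190.84021428],
       [  0.        ,   0.        ,   1.        ]]), 'T_tool_cam': array([[ 3.99609714e-04,  9.50224495e-01,  3.11565803e-01,
         7.89402489e-02],
       [ 9.99999727e-01, -1.86145460e-04, -7.14871874e-04,
         2.32913996e-04],
       [-6.21292206e-04,  3.11566003e-01, -9.50224310e-01,
         3.20159401e-02],
       [ 0.00000000e+00,  0.00000000e+00,  0.00000000e+00,
         1.00000000e+00]])}
```

View pics/scene0.png

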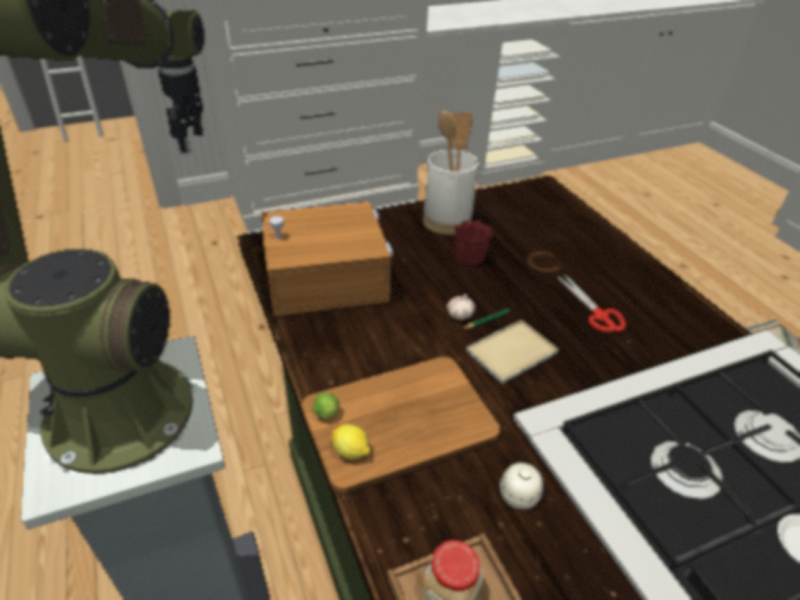

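View pics/side0.png

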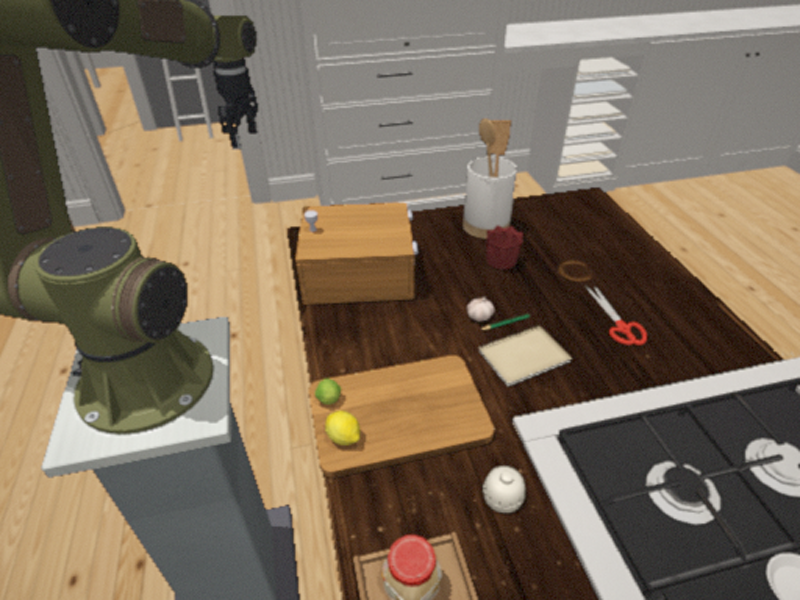

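```bash
cat > h.py <<'E'
import numpy as np,cv2
from scipy.spatial.transform import Rotation as R
from scipy.optimize import least_squares
from workcell import r
def proj(n,P,tool=None):
    c=r.calibration(n);P=np.atleast_2d(P)
    if n=="wrist":
        T=np.eye(4);T[:3,:3]=R.from_euler('xyz',tool[1]).as_matrix();T[:3,3]=tool[0];T=T@c["T_tool_cam"];M,e=T[:3,:3],T[:3,3]
    else: M,e=R.from_euler('xyz',c["attitude"]).as_matrix(),c["eye"]
    p=(P-e)@M; p=p*[1,-1,-1]; q=p@c["K"].T
    return q[:,:2]/q[:,2:]
def T2(p,L):
    L=np.atleast_2d(L).astype(float);c,s=np.cos(p[2]),np.sin(p[2])
    return np.c_[p[0]+c*L[:,0]-s*L[:,1],p[1]+s*L[:,0]+c*L[:,1],L[:,2]]
def tcp():
    s=r.state();return s["tcp_pos"],s["orientation"]
E
python3 - <<'E'
from h import *
S=.64
a,b=.124,.11
binL=[[-a,-b,.122],[a,-b,.122],[-a,-b,0],[a,-b,0],[-a,b,.122],[a,b,.122],[-.094,0,.16]]
bo={"side":[[298,263],[413,258],[302,304],[413,298],[302,204],[410,206],[311,214]],
"scene":[[267,268],[389,262],[273,310],[389,303],[264,211],[376,205],[277,222]]}
# board local: x short, y long (away from robot)
bdL=[[.1,-.15,.021],[.1,.15,.021],[-.1,.15,.021],[-.1,-.15,.021]]
for nm,L,ob,g in(("bin",binL,bo,[.5,.35,0]),):
    f=lambda p:np.concatenate([(proj(n,T2(p,L))-np.array(ob[n])*S).ravel() for n in ob])
    o=least_squares(f,g,loss='soft_l1');print(nm,o.x.round(4));print(f(o.x).reshape(2,-1,2).round(1).tolist())
bd={"side":[[320,470],[493,432],[463,358],[313,384]],"scene":[[342,487],[498,432],[448,358],[303,395]]}
L=np.array(bdL)[[3,2,1,0]]*1
for perm in([0,1,2,3],):
    # image: near-cam near-robot, near-cam far, far-cam far, far-cam near
    L=np.array([[.1,-.15,.021],[.1,.15,.021],[-.1,.15,.021],[-.1,-.15,.021]])
    f=lambda p:np.concatenate([(proj(n,T2(p,L))-np.array(bd[n])*S).ravel() for n in bd])
    o=least_squares(f,[.5,-.1,-1.57],loss='soft_l1');print("board",o.x.round(4));print(f(o.x).reshape(2,-1,2).round(1).tolist())
E
```

```text
bin [ 0.4554  0.2377 -0.2173]
[[[-2.0, -2.6], [0.5, -0.8], [0.2, -0.3], [0.3, 2.2], [3.0, 0.8], [0.2, -1.5], [1.1, 0.8]], [[-1.0, 0.9], [0.7, -1.9], [-0.6, 3.8], [-0.2, 1.3], [-0.1, -0.2], [-1.7, -1.2], [0.2, -0.3]]]
board [ 0.4494 -0.1917 -1.5813]
[[[0.7, 0.1], [3.4, 1.1], [-0.6, -3.9], [-2.7, -3.4]], [[-5.4, 0.8], [3.7, 0.1], [1.8, -3.2], [-2.5, -0.1]]]
```

The rows are not in the units I measure in: shifts go in units of 20 mm. I convert before sending: -0.044 m is -2.2, -0.025 m is -1.25.

```bash
echo '[[[-2.2, -1.25, 0, -0.047], [-2.2, -1.25, 0, -0.047], [-2.2, -1.25, 0, -0.047], [-2.2, -1.25, 0, -0.047], [-2.2, -1.25, 0, -0.047]]]' | python3 nudge.py; echo '[[[0, 0, 0, 0], [0, 0, 0, 0]]]' | python3 nudge.py
python3 - <<'E'
from h import *
t=tcp();print(t)
im=r.grab_frame("wrist");cv2.imwrite("pics/w1.png",cv2.resize(im[:,:,::-1],(800,600),interpolation=cv2.INTER_CUBIC))
E
```

```text
time_s: 0.72
tcp_pos: [0.4038, 0.2985, 0.4046]
orientation: [-3.142, -0.0, 2.923]
contact_force: [0.3, -0.0, 0.2]
width: 0.0855
grasp_force: 0.0
time_s: 0.98
tcp_pos: [0.4028, 0.3, 0.4045]
orientation: [-3.141, -0.0, 2.921]
contact_force: [-0.1, -0.4, -0.8]
width: 0.0854
grasp_force: 0.0
(array([0.40279494, 0.30004643, 0.40446836]), array([-3.14136512e+00, -4.67874982e-04,  2.92112513e+00]))
```

View pics/w1.png

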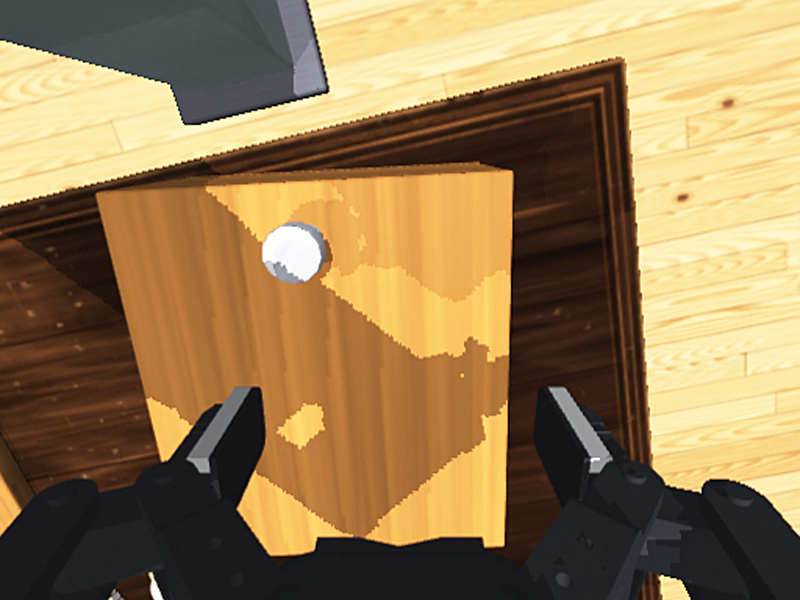

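Run:
```python
from h import *
t=tcp();a,b=.124,.11
L=[[-a,-b,.122],[-a,b,.122],[a,b,.122],[-.094,0,.163]]
O=np.array([[98,194],[512,172],[504,547],[294,252]])*.64
f=lambda p:(proj("wrist",T2(p,L),t)-O).ravel()
o=least_squares(f,[.455,.237,-.217]);print(o.x.round(4));print(f(o.x).round(1))
K=T2(o.x,[-.094,0,.157])[0]
y=t[1][2];d=K-t[0];print(K,"tool dx,dy,dz",d@[np.cos(y),np.sin(y),0],d@[np.sin(y),-np.cos(y),0],-(d[2]+.155),"turn",-(np.pi+o.x[2]-y))
```

```text
[ 0.4548  0.2443 -0.1704]
[-3.  -1.3  2.6 -0.9  1.1  0.8 -0.4  2.4]
[0.36219911 0.2602253  0.157     ] tool dx,dy,dz 0.030587342836776523 -0.04798146339316229 0.09252520973424733 turn -0.049162051632739345
```

Scaled: -0.024 m is -1.2, 0.02 m is 1.

```bash
echo '[[[0.75, -1.2, 1, -0.05], [0.75, -1.2, 1, 0], [0, 0, 0, 0], [0, 0, 0, 0]]]' | python3 nudge.py
python3 - <<'E'
from h import *
t=tcp();print(t, proj("wrist",[[t[0][0],t[0][1],t[0][2]-.155]],t)/.64)
im=r.grab_frame("wrist");cv2.imwrite("pics/w2.png",cv2.resize(im[:,:,::-1],(800,600),interpolation=cv2.INTER_CUBIC))
E
```

```text
time_s: 1.52
tcp_pos: [0.3643, 0.2594, 0.3654]
orientation: [3.141, 0.001, 2.973]
contact_force: [0.4, 0.8, -0.2]
width: 0.0856
grasp_force: 0.0
(array([0.36425814, 0.2594419 , 0.3654078 ]), array([3.14067682e+00, 9.49446384e-04, 2.97268097e+00])) [[398.33059553 419.65091223]]
```

View pics/w2.png

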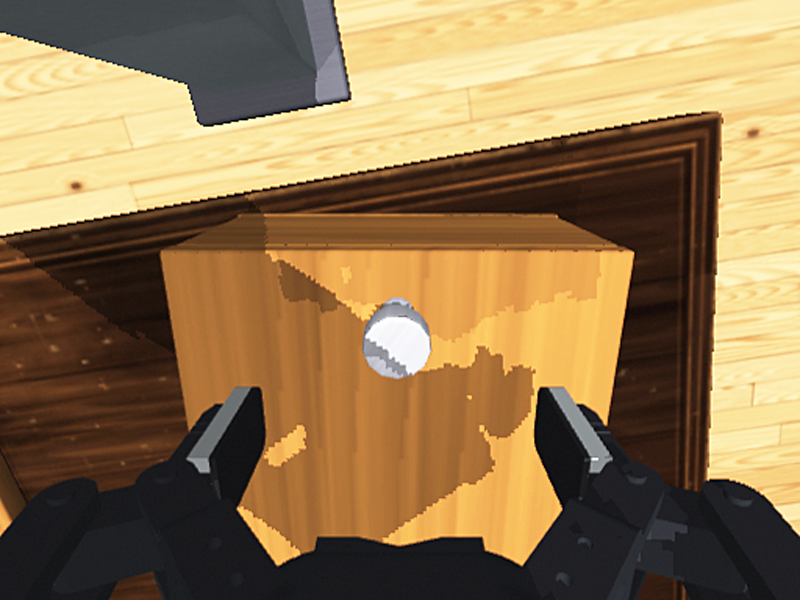

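Run:
```python
from h import *
t=tcp();a,b=.124,.11
L=[[-a,-b,.122],[-a,b,.122],[-a,-b,0],[-a,b,0],[-.094,0,.165]]
O=np.array([[162,252],[634,252],[240,214],[557,214],[397,345]])*.64
f=lambda p:(proj("wrist",T2(p,L)+[0,0,p[3]],t)-O).ravel()
o=least_squares(f,[.455,.237,-.217,0]);print(o.x.round(4));print(f(o.x).round(1))
f=lambda p:(proj("wrist",T2([p[0],p[1],-.169],L[-1:]),t)-O[-1:]).ravel()
o2=least_squares(f,[.455,.237]);print("knob only",o2.x)
K=T2(o.x,[-.094,0,.157])[0]
y=t[1][2];d=K-t[0];print(K,"tool dx,dy,dz",d@[np.cos(y),np.sin(y),0],d@[np.sin(y),-np.cos(y),0],-(d[2]+.155),"turn",-(np.pi+o.x[2]-y))
```

```text
[ 0.4555  0.2437 -0.1691 -0.0032]
[-0.6 -0.9  0.4 -0.9  2.1 -0.4 -2.7 -0.3  0.6  2. ]
knob only [0.45277943 0.24383854]
[0.36287979 0.25953886 0.157     ] tool dx,dy,dz 0.0015357745436417655 -0.00014965533120647482 0.053415996721678294 turn 0.00011879986324192515
```

Scaled: 0.002 m is 0.1, 0.027 m is 1.35.

```bash
echo '[[[0.1, 0, 1.35, 0], [0, 0, 1.3, 0], [0, 0, 0, 0]]]' | python3 nudge.py; echo '[[[0, 0, 0, 0], [0, 0, 0, 0], [0, 0, 0, 0], [0, 0, 0, 0]]]' | python3 nudge.py 0.015 40;python3 - <<'E'
# arc steps
import numpy as np
th=np.r_[0:1.72:12j]
x=-.218*np.cos(th)+.047*np.sin(th);z=.218*np.sin(th)+.047*np.cos(th)
print(np.c_[th[1:],-np.diff(x),-np.diff(z)].round(4))
E
```

```text
time_s: 1.95
tcp_pos: [0.3624, 0.2594, 0.3109]
orientation: [-3.14, -0.002, 2.972]
contact_force: [-0.7, 0.2, 0.5]
width: 0.0855
grasp_force: 0.0
time_s: 2.45
tcp_pos: [0.3623, 0.2588, 0.3124]
orientation: [-3.141, 0.001, 2.972]
contact_force: [-3.2, -3.8, 7.7]
width: 0.0263
grasp_force: 38.9
[[ 1.5640e-01 -1.0000e-02 -3.3400e-02]
 [ 3.1270e-01 -1.5100e-02 -3.1400e-02]
 [ 4.6910e-01 -1.9800e-02 -2.8700e-02]
 [ 6.2550e-01 -2.4000e-02 -2.5300e-02]
 [ 7.8180e-01 -2.7600e-02 -2.1200e-02]
 [ 9.3820e-01 -3.0600e-02 -1.6700e-02]
 [ 1.0945e+00 -3.2800e-02 -1.1700e-02]
 [ 1.2509e+00 -3.4200e-02 -6.4000e-03]
 [ 1.4073e+00 -3.4800e-02 -1.0000e-03]
 [ 1.5636e+00 -3.4600e-02  4.4000e-03]
 [ 1.7200e+00 -3.3400e-02  9.7000e-03]]
```

Scaled: -0.0334 m is -1.67, -0.0314 m is -1.57.

```bash
echo '[[[-0.5, 0, -1.67, 0], [-0.755, 0, -1.57, 0], [-0.99, 0, -1.435, 0], [0, 0, 0, 0]]]' | python3 nudge.py
```

```text
time_s: 2.95
tcp_pos: [0.4071, 0.251, 0.407]
orientation: [3.141, 0.001, 2.971]
contact_force: [-8.6, 0.5, 1.8]
width: 0.0263
grasp_force: 41.9
```

```bash
echo '[[[-1.2, 0, -1.265, 0], [-1.38, 0, -1.06, 0], [-1.53, 0, -0.835, 0], [-1.64, 0, -0.585, 0], [0, 0, 0, 0]]]' | python3 nudge.py && echo '[[[-1.71, 0, -0.32, 0], [-1.74, 0, -0.05, 0], [-1.73, 0, 0.22, 0], [-1.67, 0, 0.485, 0], [0, 0, 0, 0]]]' | python3 nudge.py
```

```text
time_s: 3.58
tcp_pos: [0.521, 0.2314, 0.4811]
orientation: [3.141, 0.001, 2.97]
contact_force: [-4.0, -1.7, 7.3]
width: 0.0262
grasp_force: 42.5
time_s: 4.2
tcp_pos: [0.6564, 0.2081, 0.4734]
orientation: [3.141, 0.002, 2.97]
contact_force: [2.2, -1.0, 5.0]
width: 0.026
grasp_force: 43.3
```

Scaled: -0.04 m is -2, -0.03 m is -1.5.

```bash
echo '[[[0, 0, 0, 0], [0, 0, 0, 0], [0, 0, 0, 0]]]' | python3 nudge.py 0.085 && echo '[[[0, 0, -1.5, 0], [0, 0, -2, 0], [0, 0, -2, 0], [0, 0, 0, 0], [0, 0, 0, 0]]]' | python3 nudge.py
python3 - <<'E'
from h import *
im=r.grab_frame("side");cv2.imwrite("pics/s2.png",cv2.resize(im[:,:,::-1],(800,600),interpolation=cv2.INTER_CUBIC))
E
```

```text
time_s: 4.58
tcp_pos: [0.6546, 0.209, 0.4735]
orientation: [-3.142, -0.0, 2.972]
contact_force: [0.9, 0.7, -0.7]
width: 0.0787
grasp_force: 0.0
time_s: 5.2
tcp_pos: [0.655, 0.2089, 0.5823]
orientation: [-3.141, -0.001, 2.972]
contact_force: [0.7, -0.7, -0.9]
width: 0.085
grasp_force: 0.0
```

View pics/s2.png

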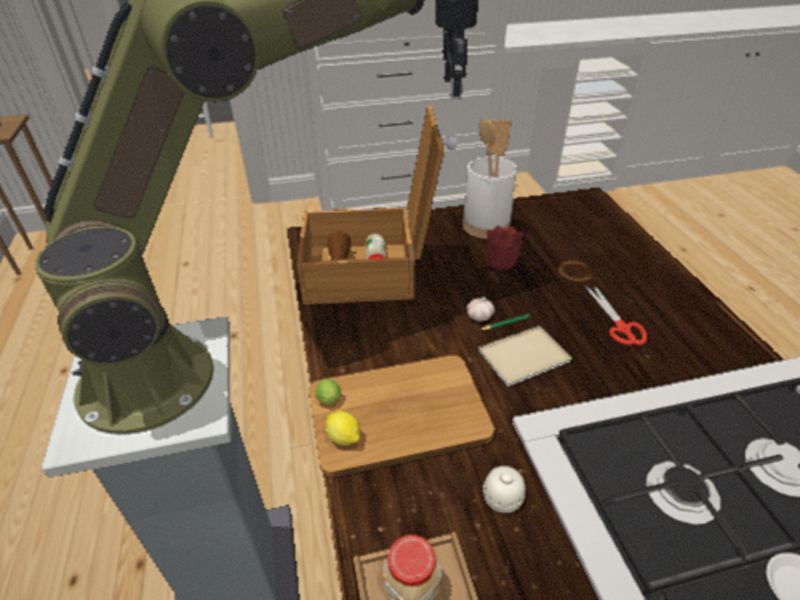

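Run:
```python
from h import *
s=r.state();print(s["q"].round(3))
B=[.4545,.2437,-.169]
t=tcp();G=T2(B,[-.044,-.03,.3])[0];y=t[1][2];d=G-t[0];print(G,d@[np.cos(y),np.sin(y),0],d@[np.sin(y),-np.cos(y),0])
```

```text
[ 0.255  0.618  0.668  0.     1.858 -1.146]
[0.40608095 0.22152805 0.3       ] 0.24763904773167525 -0.0296568586684804
```

```bash
echo '[[[2.5, -0.3, 0, 0], [2.5, -0.3, 0, 0], [2.5, -0.3, 0, 0], [2.5, -0.3, 0, 0], [2.4, -0.3, 0, 0]]]' | python3 nudge.py && echo '[[[0, 0, 1, 0.175], [0, 0, 1, 0.175], [0, 0, 1, 0.175], [0, 0, 1, 0.175], [0, 0, 1, 0.175]]]' | python3 nudge.py && echo '[[[0, 0, 0, 0.174], [0, 0, 0, 0.174], [0, 0, 0, 0.174], [0, 0, 0, 0.174], [0, 0, 0, 0]]]' | python3 nudge.py;echo '[[[0, 0, 0, 0], [0, 0, 0, 0]]]' | python3 nudge.py;  python3 - <<'E'
from h import *
print(tcp(),r.state()["q"].round(2))
im=r.grab_frame("wrist");cv2.imwrite("pics/w3.png",cv2.resize(im[:,:,::-1],(800,600),interpolation=cv2.INTER_CUBIC))
E
```

```text
time_s: 5.88
tcp_pos: [0.4036, 0.221, 0.5823]
orientation: [-3.141, -0.001, 2.972]
contact_force: [0.6, 0.5, 0.4]
width: 0.0855
grasp_force: 0.0
time_s: 6.5
tcp_pos: [0.4051, 0.221, 0.4817]
orientation: [-3.14, -0.0, 2.091]
contact_force: [-0.1, -0.1, -0.1]
width: 0.0848
grasp_force: 0.0
time_s: 7.12
tcp_pos: [0.4052, 0.2211, 0.4825]
orientation: [-3.14, 0.001, 1.402]
contact_force: [-0.3, -0.8, 0.3]
width: 0.085
grasp_force: 0.0
time_s: 7.38
tcp_pos: [0.4054, 0.2211, 0.4832]
orientation: [-3.141, 0.0, 1.403]
contact_force: [0.1, -0.5, -0.3]
width: 0.0851
grasp_force: 0.0
(array([0.40535176, 0.22112349, 0.48317047]), array([-3.14126521e+00,  1.87188149e-04,  1.40306113e+00])) [0.42 0.05 1.63 0.   1.46 0.59]
```

View pics/w3.png

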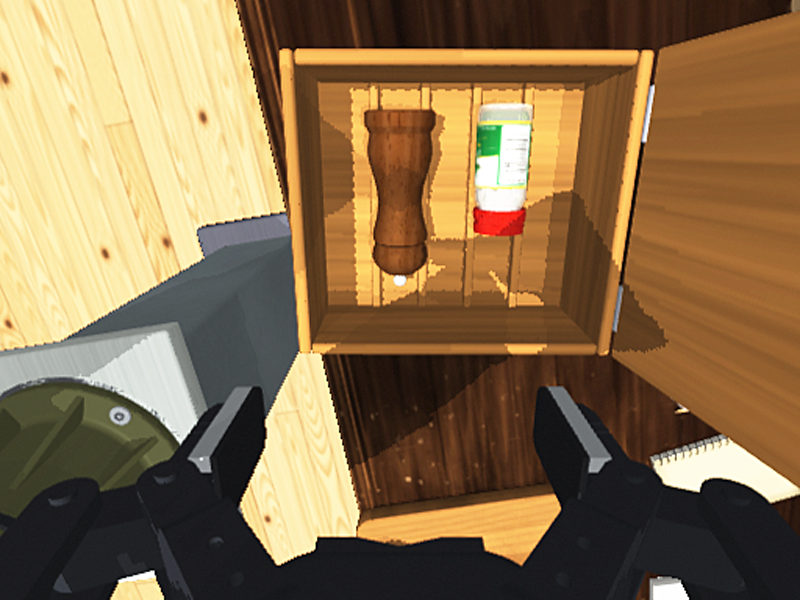

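Run:
```python
from h import *
t=tcp();y=t[1][2]
def ray(p,z):
    f=lambda q:(proj("wrist",[[q[0],q[1],z]],t)-np.array(p)*.64).ravel()
    return np.r_[least_squares(f,[.4,.25]).x,z]
for n,p,z in(("base",[400,110],.072),("groove",[400,242],.043),("headtop",[400,273],.043),("fin",[400,281],.043),("bodyL",[365,120],.043),("bodyR",[435,120],.043),("headL",[374,250],.043),("headR",[426,250],.043)):
    P=ray(p,z);d=P-t[0];print(n,P.round(4),"dx %.4f dy %.4f dz %.4f"%(d@[np.cos(y),np.sin(y),0],d@[np.sin(y),-np.cos(y),0],-(d[2]+.155)))
```

```text
base [0.4247 0.3236 0.072 ] dx 0.1043 dy 0.0019 dz 0.2563
groove [0.4071 0.219  0.043 ] dx -0.0018 dy 0.0020 dz 0.2853
headtop [0.4024 0.1913 0.043 ] dx -0.0299 dy 0.0021 dz 0.2853
fin [0.4012 0.1839 0.043 ] dx -0.0374 dy 0.0021 dz 0.2853
bodyL [0.3958 0.3227 0.043 ] dx 0.0986 dy -0.0265 dz 0.2853
bodyR [0.4518 0.3132 0.043 ] dx 0.0986 dy 0.0304 dz 0.2853
headL [0.3833 0.2158 0.043 ] dx -0.0089 dy -0.0209 dz 0.2853
headR [0.4285 0.2082 0.043 ] dx -0.0089 dy 0.0250 dz 0.2853
```

Scaled: 0.06 m is 3, 0.05 m is 2.5.

```bash
echo '[[[-0.825, 0.1, 2, 0], [0, 0, 3, 0], [0, 0, 3, 0], [0, 0, 2.5, 0], [0, 0, 1.75, 0]]]' | python3 nudge.py && echo '[[[0, 0, 1, 0], [0, 0, 1, 0], [0, 0, 0, 0], [0, 0, 0, 0]]]' | python3 nudge.py
```

```text
time_s: 8.05
tcp_pos: [0.4042, 0.2044, 0.2363]
orientation: [-3.14, 0.001, 1.402]
contact_force: [0.6, 0.6, -0.0]
width: 0.085
grasp_force: 0.0
time_s: 8.55
tcp_pos: [0.406, 0.2045, 0.1989]
orientation: [3.137, -0.002, 1.402]
contact_force: [15.9, -3.8, -4.7]
width: 0.0849
grasp_force: 0.0
```

Scaled: -0.02 m is -1, 0.001 m is 0.05.

```bash
echo '[[[0, 0.05, -1, 0], [0, 0, 0, 0], [0, 0, 0, 0]]]' | python3 nudge.py 0.066 && echo '[[[0, 0.05, 0.5, 0], [0, 0, 0.5, 0], [0, 0, 0, 0], [0, 0, 0, 0]]]' | python3 nudge.py
```

```text
time_s: 8.93
tcp_pos: [0.4054, 0.2043, 0.2179]
orientation: [-3.141, 0.0, 1.401]
contact_force: [-0.2, -0.6, 0.2]
width: 0.0659
grasp_force: 0.0
time_s: 9.43
tcp_pos: [0.4066, 0.2042, 0.1982]
orientation: [-3.141, 0.0, 1.401]
contact_force: [-0.1, 0.6, 1.5]
width: 0.0661
grasp_force: 0.0
```

Free of contact. Now grip gently and lift.

```bash
echo '[[[0, 0, 0, 0], [0, 0, 0, 0], [0, 0, 0, 0], [0, 0, 0, 0]]]' | python3 nudge.py 0.02 25 && echo '[[[0, 0, -1, 0], [0, 0, -1.5, 0], [0, 0, -1.5, 0], [0, 0, -1.5, 0], [0, 0, -1.5, 0]]]' | python3 nudge.py && echo '[[[0, 0, -1.5, 0], [0, 0, -2, 0], [0, 0, -2, 0], [0, 0, 0, 0], [0, 0, 0, 0]]]' | python3 nudge.py;python3 - <<'E'
from h import *
im=r.grab_frame("side");im2=r.grab_frame("wrist")
a=cv2.resize(im[60:220,120:340,::-1],(440,320),interpolation=cv2.INTER_CUBIC);b=cv2.resize(im2[:,:,::-1],(360,320))
b=b[:320];cv2.imwrite("pics/l1.png",np.hstack([a,b]))
E
```

```text
time_s: 9.93
tcp_pos: [0.4046, 0.2042, 0.1979]
orientation: [-3.134, 0.003, 1.401]
contact_force: [-24.2, 1.3, 13.5]
width: 0.0472
grasp_force: 24.0
time_s: 10.55
tcp_pos: [0.4063, 0.2041, 0.3395]
orientation: [3.141, 0.0, 1.401]
contact_force: [0.1, -0.3, -1.9]
width: 0.0469
grasp_force: 26.0
time_s: 11.18
tcp_pos: [0.4064, 0.2041, 0.4475]
orientation: [-3.141, 0.001, 1.401]
contact_force: [0.2, 0.4, -2.0]
width: 0.0469
grasp_force: 26.2
```

View pics/l1.png

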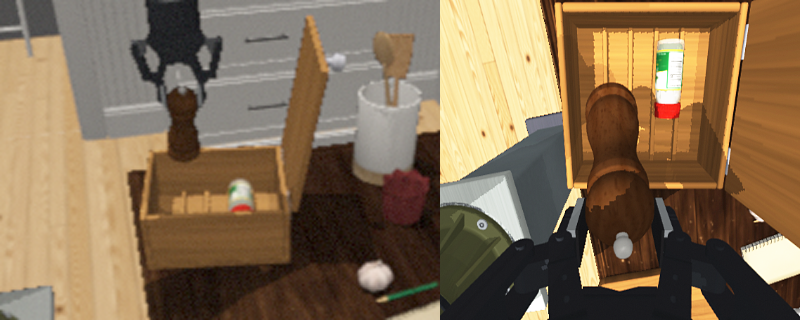

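Run:
```python
from h import *
c=r.calibration("wrist");T=np.linalg.inv(c["T_tool_cam"])
def pj(P):
    p=(T@np.r_[P,1])[:3]*[1,-1,-1];q=c["K"]@p;return (q[:2]/q[2]).round(0)
for ph in np.r_[-.2:1.3:.1]:
    a=np.array([np.sin(ph),0,np.cos(ph)]);e=np.array([np.cos(ph),0,-np.sin(ph)]);p=np.array([0,0,.155])
    print(ph.round(1),"fin",pj(p-.027*a),"rim",pj(p+.123*a+.029*e), "waist", pj(p+.015*a+.024*e))
```

```text
-0.2 fin [253. 298.] rim [254. 185.] waist [253. 215.]
-0.1 fin [253. 304.] rim [254. 171.] waist [253. 213.]
0.0 fin [253. 310.] rim [254. 157.] waist [253. 211.]
0.1 fin [253. 316.] rim [254. 143.] waist [253. 211.]
0.2 fin [253. 321.] rim [254. 129.] waist [253. 211.]
0.3 fin [253. 325.] rim [254. 115.] waist [253. 211.]
0.4 fin [253. 328.] rim [254. 100.] waist [253. 212.]
0.5 fin [253. 331.] rim [254.  85.] waist [253. 214.]
0.6 fin [253. 333.] rim [254.  70.] waist [253. 216.]
0.7 fin [253. 334.] rim [254.  55.] waist [253. 219.]
0.8 fin [253. 334.] rim [253.  39.] waist [253. 223.]
0.9 fin [253. 334.] rim [253.  23.] waist [253. 228.]
1.0 fin [253. 333.] rim [253.   6.] waist [253. 233.]
1.1 fin [253. 332.] rim [253. -11.] waist [253. 239.]
1.2 fin [253. 330.] rim [253. -28.] waist [253. 245.]
```

```bash
echo '[[[1, 0, 1.5, 0], [1, 0, 1.5, 0], [1, 0, 1.5, 0], [1, 0, 0, 0], [0.5, 0, 0, 0]]]' | python3 nudge.py && echo '[[[0.5, 0, 0, 0], [0.4, 0, 0, 0], [0.25, 0, 0, 0], [0.25, 0, 0, 0], [0, 0, 0, 0]]]' | python3 nudge.py;python3 - <<'E'
from h import *
im=r.grab_frame("wrist")
cv2.imwrite("pics/l2.png",cv2.resize(im[:,:,::-1],(800,600),interpolation=cv2.INTER_CUBIC))
E
```

```text
time_s: 11.9
tcp_pos: [0.422, 0.2939, 0.3591]
orientation: [3.141, -0.0, 1.401]
contact_force: [-0.5, -0.7, -0.4]
width: 0.0469
grasp_force: 26.2
time_s: 12.52
tcp_pos: [0.4265, 0.3206, 0.3584]
orientation: [3.142, 0.0, 1.401]
contact_force: [-0.3, -0.5, -1.6]
width: 0.0469
grasp_force: 26.0
```

View pics/l2.png

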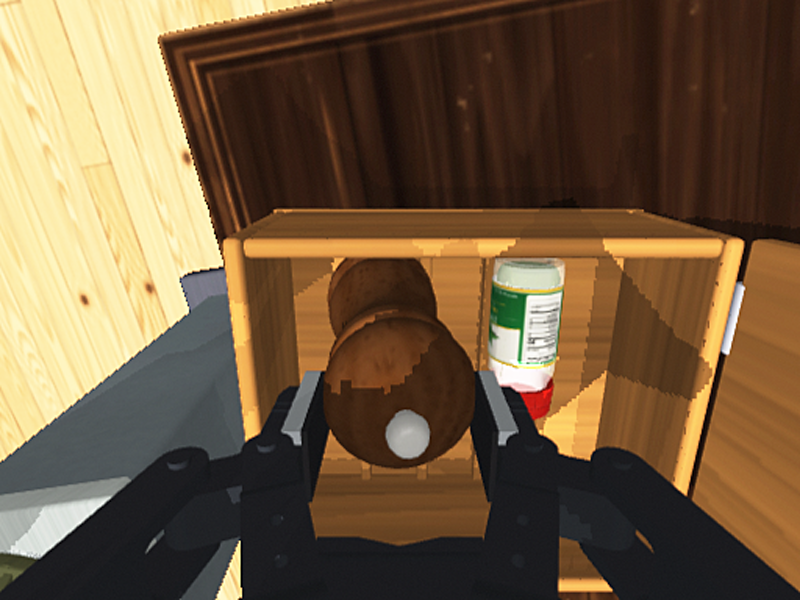

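Run:
```python
from h import *
c=r.calibration("wrist");T=np.linalg.inv(c["T_tool_cam"])
def pj(P):
    p=(T@np.r_[P,1])[:3]*[1,-1,-1];q=c["K"]@p;return q[:2]/q[2]/.64
A=np.linspace(0,2*np.pi,72,endpoint=False)
def model(v):
    b=v[:3];a=np.array([-np.sin(v[3]),np.sin(v[4]),-1]);a/=np.linalg.norm(a)
    e=np.cross([0,1,0],a);e/=np.linalg.norm(e);g=np.cross(a,e)
    ring=lambda h,R:np.array([pj(b+h*a+R*(np.cos(t)*e+np.sin(t)*g)) for t in A])
    base=np.r_[ring(0,.029),ring(.012,.029)];hd=np.r_[ring(.115,.025),ring(.125,.025)]
    return np.array([*pj(b+.147*a),base[:,1].min(),base[:,0].min(),base[:,0].max(),hd[:,0].min(),hd[:,0].max(),hd[:,1].min()])
O=np.array([408,434,256,328,437,323,475,315])
o=least_squares(lambda v:(model(v)-O),[0,0,.278,0,0],loss='soft_l1',f_scale=5)
print(o.x.round(4),(o.fun if 0 else model(o.x)-O).round(1))
```

```text
[-0.0089 -0.0089  0.2901 -0.0873  0.0843] [-0.5 -0.6 -0.3  2.1 -2.5 -0.8  1.8  0.9]
```

Scaled: -0.01 m is -0.5, -0.03 m is -1.5.

```bash
echo '[[[-0.5, 0, -1, 0], [-0.5, 0, -1.5, 0], [0, 0, -1.5, 0], [0, 0, -1, 0], [-1, 0.25, 0, 0]]]' | python3 nudge.py && echo '[[[-1.75, 0.5, 0, 0], [-2.25, 0.7, 0, 0], [-2.25, 0.7, 0, 0], [-2.25, 0.7, 0, 0], [-2.25, 0.7, 0, 0]]]' | python3 nudge.py && echo '[[[-2.25, 0.7, 0, 0], [-2.25, 0.7, 0, 0], [-2.25, 0.7, 0, 0], [-2, 0.7, 0, 0], [-1.5, 0.45, 0, 0]]]' | python3 nudge.py && echo '[[[-1, 0.3, 0, 0], [-0.6, 0.15, 0.5, 0], [0, 0, 1.5, 0], [0, 0, 1.5, 0], [0, 0, 1.5, 0]]]' | python3 nudge.py && echo '[[[0, 0, 0.75, 0], [0, 0, 0, 0], [0, 0, 0, 0]]]' | python3 nudge.py
python3 - <<'E'
from h import *
im=r.grab_frame("side");im2=r.grab_frame("wrist")
a=cv2.resize(im[100:340,140:340,::-1],(400,480),interpolation=cv2.INTER_CUBIC);b=cv2.resize(im2[96:,56:456,::-1],(400,288))
cv2.imwrite("pics/p1.png",np.hstack([a,np.vstack([b,np.zeros((192,400,3),np.uint8)])]))
E
```

```text
time_s: 13.2
tcp_pos: [0.4245, 0.28, 0.4594]
orientation: [3.14, -0.002, 1.402]
contact_force: [-0.4, -0.8, -2.1]
width: 0.0471
grasp_force: 26.4
time_s: 13.82
tcp_pos: [0.4528, 0.0548, 0.4574]
orientation: [-3.141, 0.0, 1.4]
contact_force: [0.0, 0.1, -1.2]
width: 0.0469
grasp_force: 26.4
time_s: 14.45
tcp_pos: [0.482, -0.1584, 0.4572]
orientation: [-3.14, -0.0, 1.399]
contact_force: [0.4, -0.1, -2.8]
width: 0.0469
grasp_force: 26.4
time_s: 15.08
tcp_pos: [0.4858, -0.1884, 0.3566]
orientation: [-3.141, -0.0, 1.402]
contact_force: [0.1, -1.1, -1.2]
width: 0.0469
grasp_force: 26.4
time_s: 15.45
tcp_pos: [0.4864, -0.1889, 0.3444]
orientation: [3.14, 0.0, 1.401]
contact_force: [-0.5, 0.5, -1.6]
width: 0.0471
grasp_force: 26.4
```

View pics/p1.png

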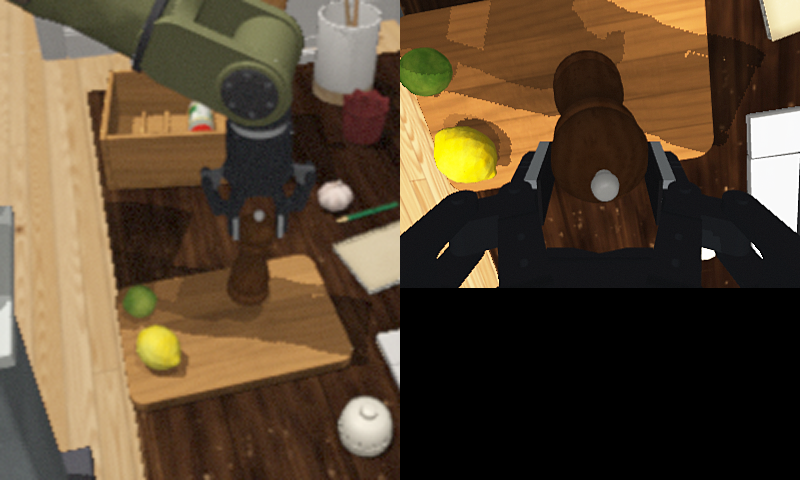

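Run:
```python
from h import *
t=tcp()
def ray(p,z):
    f=lambda q:(proj("wrist",[[q[0],q[1],z]],t)-np.array(p)).ravel()
    return np.r_[least_squares(f,[.4,.25]).x,z]
for p in([356,96],[56,110],[366,200],[320,262],[130,285]):print(p,ray(p,.021).round(3))
M=R.from_euler('xyz',t[1]).as_matrix();print(t[0]+M@[0,-.009,.29])
```

```text
[356, 96] [ 0.593 -0.129  0.021]
[56, 110] [ 0.315 -0.095  0.021]
[366, 200] [ 0.596 -0.234  0.021]
[320, 262] [ 0.542 -0.298  0.021]
[130, 285] [ 0.326 -0.291  0.021]
[ 0.47788631 -0.1876364   0.05439481]
```

The rows are not in the units I measure in: shifts go in units of 20 mm. I convert before sending: 0.012 m is 0.6, 0.008 m is 0.4.

```bash
echo '[[[0, 0, 0.6, 0], [0, 0, 0.4, 0], [0, 0, 0, 0], [0, 0, 0, 0]]]' | python3 nudge.py && echo '[[[0, 0, 0.2, 0], [0, 0, 0, 0], [0, 0, 0, 0]]]' | python3 nudge.py && echo '[[[0, 0, 0.2, 0], [0, 0, 0, 0], [0, 0, 0, 0]]]' | python3 nudge.py
```

```text
time_s: 16.05
tcp_pos: [0.4863, -0.189, 0.3235]
orientation: [3.142, 0.0, 1.401]
contact_force: [0.2, 0.3, 0.0]
width: 0.047
grasp_force: 26.4
time_s: 16.42
tcp_pos: [0.4862, -0.1889, 0.3194]
orientation: [3.142, 0.0, 1.401]
contact_force: [0.1, -0.0, -2.3]
width: 0.047
grasp_force: 26.4
time_s: 16.8
tcp_pos: [0.4862, -0.189, 0.3154]
orientation: [-3.142, -0.0, 1.401]
contact_force: [0.2, 0.8, -1.8]
width: 0.047
grasp_force: 26.4
```

```bash
for i in 1; do echo '[[[0, 0, 0.2, 0], [0, 0, 0, 0], [0, 0, 0, 0]]]' | python3 nudge.py && echo '[[[0, 0, 0.15, 0], [0, 0, 0, 0], [0, 0, 0, 0]]]' | python3 nudge.py; echo '[[[0, 0, 0.15, 0], [0, 0, 0, 0], [0, 0, 0, 0]]]' | python3 nudge.py; done | grep -E "tcp|contact"
```

```text
tcp_pos: [0.4862, -0.189, 0.3114]
contact_force: [-0.7, -0.4, -1.1]
tcp_pos: [0.4863, -0.189, 0.3088]
contact_force: [-1.1, -0.1, 5.4]
tcp_pos: [0.4868, -0.1892, 0.308]
contact_force: [-1.3, 0.5, 24.0]
```

Scaled: -0.0025 m is -0.125.

```bash
echo '[[[0, 0, -0.125, 0], [0, 0, 0, 0], [0, 0, 0, 0]]]' | python3 nudge.py && echo '[[[0, 0, 0, 0], [0, 0, 0, 0], [0, 0, 0, 0]]]' | python3 nudge.py 0.06 && echo '[[[0, 0, -0.5, 0], [0, 0, 0, 0], [0, 0, 0, 0], [0, 0, 0, 0]]]' | python3 nudge.py 0.085;python3 - <<'E'
from h import *
im=r.grab_frame("side");im2=r.grab_frame("wrist")
a=cv2.resize(im[100:340,140:340,::-1],(400,480),interpolation=cv2.INTER_CUBIC);b=cv2.resize(im2[96:,56:456,::-1],(400,288))
cv2.imwrite("pics/p2.png",np.hstack([a,np.vstack([b,np.zeros((192,400,3),np.uint8)])]))
E
```

```text
time_s: 18.3
tcp_pos: [0.4864, -0.189, 0.3084]
orientation: [3.14, 0.0, 1.401]
contact_force: [0.3, 0.2, 8.6]
width: 0.047
grasp_force: 26.6
time_s: 18.68
tcp_pos: [0.4861, -0.1889, 0.3076]
orientation: [-3.141, -0.0, 1.401]
contact_force: [-0.2, -0.2, 0.1]
width: 0.0602
grasp_force: 0.1
time_s: 19.18
tcp_pos: [0.4861, -0.1889, 0.3177]
orientation: [-3.141, -0.0, 1.401]
contact_force: [-0.0, 0.3, -0.5]
width: 0.0853
grasp_force: 0.0
```

View pics/p2.png

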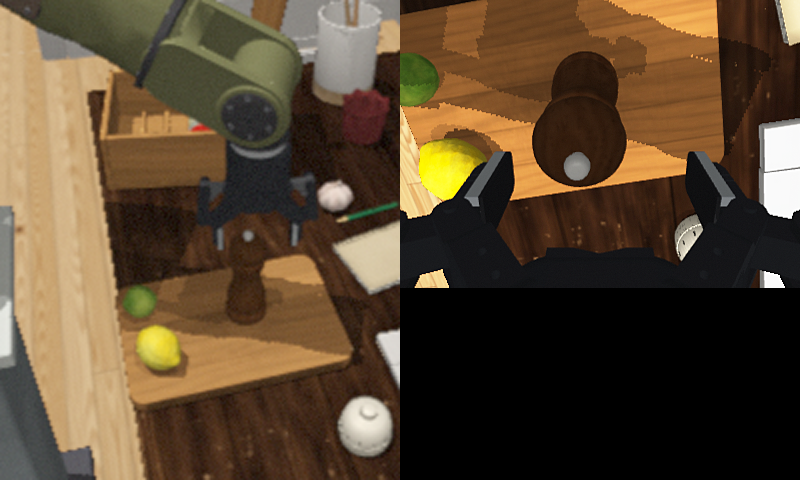

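```bash
echo '[[[0, 0, -1, 0], [0, 0, -2, 0], [0, 0, -2.75, 0], [0, 0, -2.75, 0], [0, 0, -2, 0]]]' | python3 nudge.py && echo '[[[0, 0, -1, -0.175], [0, 0, -1, -0.175], [0, 0, -0.75, -0.175], [0, 0, 0, -0.175], [0, 0, 0, -0.175]]]' | python3 nudge.py && echo '[[[0, 0, 0, -0.174], [0, 0, 0, -0.174], [0, 0, 0, -0.174], [0, 0, 0, -0.174], [0, 0, 0, 0]]]' | python3 nudge.py
python3 - <<'E'
from h import *
t=tcp();y=t[1][2];d=np.array([.661,.208,.585])-t[0];print(t,d@[np.cos(y),np.sin(y),0],d@[np.sin(y),-np.cos(y),0],-d[2])
E
```

```text
time_s: 19.9
tcp_pos: [0.4858, -0.1888, 0.5304]
orientation: [3.14, 0.0, 1.401]
contact_force: [0.3, -1.0, -0.0]
width: 0.0848
grasp_force: 0.0
time_s: 20.52
tcp_pos: [0.4862, -0.1889, 0.5829]
orientation: [3.142, 0.0, 2.282]
contact_force: [0.8, 0.6, -0.4]
width: 0.0852
grasp_force: 0.0
time_s: 21.15
tcp_pos: [0.4862, -0.189, 0.5828]
orientation: [3.142, -0.0, 2.971]
contact_force: [-0.8, -0.1, 0.1]
width: 0.0849
grasp_force: 0.0
(array([ 0.48619235, -0.18896944,  0.58278365]), array([ 3.14156464e+00, -1.61011733e-04,  2.97071650e+00])) -0.10475879447040048 0.4209133475232496 -0.002216353538886384
```

Scaled: 0.0526 m is 2.63, -0.013 m is -0.65.

```bash
echo '[[[-0.65, 2.63, 0, 0], [-0.65, 2.63, 0, 0], [-0.65, 2.63, 0, 0], [-0.65, 2.63, 0, 0], [-0.65, 2.63, 0, 0]]]' | python3 nudge.py && echo '[[[-0.65, 2.63, 0, 0], [-0.65, 2.63, 0, 0], [-0.675, 2.63, 0, 0], [0, 0, 0, 0], [0, 0, 0, 0]]]' | python3 nudge.py
python3 - <<'E'
from h import *
t=tcp();im=r.grab_frame("wrist");cv2.imwrite("pics/k.png",im[:,:,::-1])
H=np.array([.4545+.124*np.cos(.169),.2437-.124*np.sin(.169),.11])
for th in(1.70,1.75):
    K=T2([H[0],H[1],-.169],[-.218*np.cos(th)+.047*np.sin(th),0,0])[0];K[2]=.11+.218*np.sin(th)+.047*np.cos(th)
    y=t[1][2];d=K-t[0]
    print(th,K.round(4),proj("wrist",K,t).round(),"d %.4f %.4f %.4f"%(d@[np.cos(y),np.sin(y),0],d@[np.sin(y),-np.cos(y),0],-(d[2]+.155)))
hsv=cv2.cvtColor(im,cv2.COLOR_RGB2HSV);m=((hsv[...,1]<40)&(hsv[...,2]>110)).astype(np.uint8)
n,l,s,c=cv2.connectedComponentsWithStats(m)
for i in range(1,n):
    if s[i,4]>60:print(s[i],c[i].round(1))
E
```

```text
time_s: 21.78
tcp_pos: [0.5951, 0.061, 0.5829]
orientation: [-3.142, 0.0, 2.967]
contact_force: [0.3, -0.4, 0.0]
width: 0.0853
grasp_force: 0.0
time_s: 22.4
tcp_pos: [0.6604, 0.208, 0.5825]
orientation: [-3.141, -0.0, 2.969]
contact_force: [-0.2, 0.4, -0.1]
width: 0.0849
grasp_force: 0.0
1.7 [0.6504 0.2103 0.3201] [[256. 183.]] d 0.0103 0.0006 0.1074
1.75 [0.6606 0.2085 0.3161] [[256. 193.]] d -0.0001 0.0006 0.1114
[267  17  16   9 136] [274.3  21.2]
[254  19  43  31 362] [261.4  35.1]
[301  19   9  28 167] [305.2  30.4]
[268  27  31  19 568] [283.3  36. ]
[  58  161   74   76 2907] [ 94.8 199.4]
[140 169  27  15 256] [153.1 174.6]
[ 239  169   33   40 1044] [255.  190.4]
[   0  172   71  143 3552] [ 27.8 246.8]
[ 319  181  105  121 5909] [368.  226.3]
[121 248  40  54 544] [139.1 274.6]
[164 286  47  14 328] [184.9 293.4]
[  0 331   8  13  61] [  2.6 335.7]
[ 73 367  30  17 361] [ 86.9 376.2]
```

```bash
echo '[[[0, 0, 2, 0], [0, 0, 2, 0], [0, 0, 1.55, 0], [0, 0, 0, 0], [0, 0, 0, 0]]]' | python3 nudge.py && echo '[[[0, 0, 0, 0], [0, 0, 0, 0], [0, 0, 0, 0], [0, 0, 0, 0]]]' | python3 nudge.py 0.015 45
python3 - <<'E'
import numpy as np
th=np.r_[1.75:0:16j]
x=-.218*np.cos(th)+.047*np.sin(th);z=.218*np.sin(th)+.047*np.cos(th)
print(np.c_[th[1:],-np.diff(x),-np.diff(z)].round(4))
E
```

```text
time_s: 23.08
tcp_pos: [0.66, 0.2074, 0.4745]
orientation: [3.14, 0.003, 2.97]
contact_force: [-0.6, -0.4, 0.5]
width: 0.0852
grasp_force: 0.0
time_s: 23.58
tcp_pos: [0.6602, 0.2078, 0.4724]
orientation: [-3.141, 0.0, 2.971]
contact_force: [-3.1, -3.4, 3.4]
width: 0.0263
grasp_force: 44.4
[[ 1.6333e+00  2.4600e-02 -8.5000e-03]
 [ 1.5167e+00  2.5400e-02 -5.6000e-03]
 [ 1.4000e+00  2.5900e-02 -2.6000e-03]
 [ 1.2833e+00  2.6000e-02  4.0000e-04]
 [ 1.1667e+00  2.5800e-02  3.5000e-03]
 [ 1.0500e+00  2.5200e-02  6.4000e-03]
 [ 9.3330e-01  2.4300e-02  9.3000e-03]
 [ 8.1670e-01  2.3000e-02  1.2100e-02]
 [ 7.0000e-01  2.1500e-02  1.4700e-02]
 [ 5.8330e-01  1.9600e-02  1.7100e-02]
 [ 4.6670e-01  1.7500e-02  1.9200e-02]
 [ 3.5000e-01  1.5100e-02  2.1200e-02]
 [ 2.3330e-01  1.2600e-02  2.2800e-02]
 [ 1.1670e-01  9.8000e-03  2.4100e-02]
 [ 0.0000e+00  7.0000e-03  2.5100e-02]]
```

Gripped at 26.3 mm as before; bring the lid round.

Scaled: 0.026 m is 1.3, 0.0259 m is 1.295.

```bash
echo '[[[1.23, 0, -0.425, 0], [1.27, 0, -0.28, 0], [1.295, 0, -0.13, 0], [1.3, 0, 0.02, 0], [0, 0, 0, 0]]]' | python3 nudge.py && echo '[[[1.29, 0, 0.175, 0], [1.26, 0, 0.32, 0], [1.215, 0, 0.465, 0], [1.15, 0, 0.605, 0], [0, 0, 0, 0]]]' | python3 nudge.py
```

```text
time_s: 24.2
tcp_pos: [0.5587, 0.2253, 0.4885]
orientation: [-3.14, 0.0, 2.972]
contact_force: [-1.4, -5.9, 0.7]
width: 0.0259
grasp_force: 47.8
time_s: 24.82
tcp_pos: [0.4618, 0.242, 0.4566]
orientation: [-3.14, -0.001, 2.973]
contact_force: [-2.0, -6.3, 1.6]
width: 0.0259
grasp_force: 48.2
```

```bash
echo '[[[1.075, 0, 0.735, 0], [0.98, 0, 0.855, 0], [0.875, 0, 0.96, 0], [0, 0, 0, 0]]]' | python3 nudge.py && echo '[[[0.755, 0, 1.06, 0], [0.63, 0, 1.14, 0], [0.245, 0, 0.6, 0], [0.245, 0, 0.6, 0], [0, 0, 0, 0]]]' | python3 nudge.py
python3 - <<'E'
from h import *
t=tcp();y=t[1][2];d=np.array([.3623,.259,.3115])-t[0];print(d@[np.cos(y),np.sin(y),0],d@[np.sin(y),-np.cos(y),0],-d[2])
E
```

```text
time_s: 25.32
tcp_pos: [0.4044, 0.2519, 0.4049]
orientation: [-3.14, -0.002, 2.973]
contact_force: [-5.2, -5.5, 1.0]
width: 0.0259
grasp_force: 48.3
time_s: 25.95
tcp_pos: [0.3683, 0.2581, 0.3375]
orientation: [-3.14, -0.002, 2.972]
contact_force: [-4.4, -7.9, 0.1]
width: 0.0263
grasp_force: 48.3
0.006110204247460646 -0.00012251242213520477 0.026027366776995242
```

Scaled: 0.009 m is 0.45, 0.007 m is 0.35.

```bash
echo '[[[0.125, 0, 0.45, 0], [0.11, 0, 0.45, 0], [0.07, 0, 0.35, 0], [0, 0, 0, 0], [0, 0, 0, 0]]]' | python3 nudge.py && echo '[[[0, 0, 0.1, 0], [0, 0, 0, 0], [0, 0, 0, 0]]]' | python3 nudge.py
```

```text
time_s: 26.58
tcp_pos: [0.3622, 0.2591, 0.313]
orientation: [-3.14, -0.002, 2.972]
contact_force: [-9.5, -5.7, 0.2]
width: 0.0259
grasp_force: 48.4
time_s: 26.95
tcp_pos: [0.3621, 0.2592, 0.3125]
orientation: [-3.14, -0.002, 2.972]
contact_force: [-20.9, -11.5, 21.3]
width: 0.0258
grasp_force: 50.5
```

Scaled: -0.001 m is -0.05.

```bash
echo '[[[0, 0, -0.05, 0], [0, 0, 0, 0], [0, 0, 0, 0]]]' | python3 nudge.py && echo '[[[0, 0, 0, 0], [0, 0, 0, 0], [0, 0, 0, 0], [0, 0, 0, 0]]]' | python3 nudge.py 0.085 && echo '[[[0, 0, -1.5, 0], [0, 0, -1, 0], [0, 0, 0, 0], [0, 0, 0, 0]]]' | python3 nudge.py
python3 - <<'E'
from h import *
a,b=.124,.11;t=tcp();im=r.grab_frame("wrist")
print(proj("wrist",T2([.4545,.2437,-.169],[[-a,-b,.122],[-a,b,.122],[-.094,0,.165]]),t).round(1))
hsv=cv2.cvtColor(im,cv2.COLOR_RGB2HSV);m=((hsv[...,1]<40)&(hsv[...,2]>150)).astype(np.uint8)
n,l,s,c=cv2.connectedComponentsWithStats(m)
for i in range(1,n):
    if s[i,4]>300:print(s[i],c[i].round(1))
cv2.imwrite("pics/e.png",im[:,:,::-1])
# mill: side image dark-change check against frame with the mill freed
sd=r.grab_frame("side");s0=cv2.resize(cv2.imread("pics/side0.png")[:,:,::-1],(512,384),interpolation=cv2.INTER_AREA)
df=(np.abs(sd.astype(int)-s0).sum(2)>90).astype(np.uint8)
df[:215]=0;df[:,:190]=0
n,l,s,c=cv2.connectedComponentsWithStats(cv2.morphologyEx(df,cv2.MORPH_OPEN,np.ones((3,3))))
for i in range(1,n):
    if s[i,4]>30:print("diff",s[i])
print(proj("side",[[.478,-.188,.021],[.478,-.188,.171]]))
E
```

```text
time_s: 27.32
tcp_pos: [0.3621, 0.2591, 0.3126]
orientation: [-3.14, -0.002, 2.972]
contact_force: [-14.5, -7.7, 10.6]
width: 0.0262
grasp_force: 49.2
time_s: 27.82
tcp_pos: [0.3624, 0.2593, 0.312]
orientation: [3.141, 0.0, 2.972]
contact_force: [0.3, -0.8, 0.1]
width: 0.0849
grasp_force: 0.0
time_s: 28.32
tcp_pos: [0.3621, 0.2592, 0.3611]
orientation: [-3.141, -0.001, 2.972]
contact_force: [-0.4, 0.2, -1.3]
width: 0.085
grasp_force: 0.0
[[ 99.6 165. ]
 [412.1 164.9]
 [255.9 230.3]]
[202  31  20  34 413] [211.7  51.3]
[ 234  195   44   54 1600] [255.4 224.3]
[352 248  39  54 334] [371.4 274.3]
diff [252 230  33  33 688]
[[264.91513147 256.18423239]
 [265.29021498 217.6989178 ]]
```

```bash
python3 -c "
from workcell import r
print(r.finish_job())"
```

```text
the job is handed in; nothing more can be done
None
```

The job is handed in, and the judge printed no verdict. By my own checks, the pepper mill stands upright and released on the chopping board, the lid was lowered while gripped until the bin was shut, and the gripper is clear; I saw no sign of the fruit, garlic, timer or spice jar having moved.

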